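# Slide a gauge blade out of its rack and lay it on the rest bars

### The job

Slide the longer of the two flat steel gauge blades along its channel until its end sticks out past the open end of its rack, take hold of that end by its two long edges, and lay the blade flat across both bars of the rest stand, centred and square to the bars. Do not drop the blade, and leave the shorter blade and everything else where it is.

Things in the scene. Friction and masses are not known exactly. Their poses are not given: they have to be found in the camera images.
- long_blade_mid (a point): The longer gauge blade: a loose flat steel strip, 150 mm long, 40 wide, 4 thick, about 0.1 kg. Point at its very centre; x along its length (at the start towards its rack's open end), y across its width, z up. It lies in the channel of its rack, its front end 4 to 14 mm inside the open end, 42 to 52 mm of empty channel behind it. It tips off the rack if over about 70 mm sticks out.
- long_blade: The longer blade again: point under the middle of its front end (75 mm along x from its centre, 2 mm lower), same axes. In the channel its top is flush with the walls and only 2 mm is free at each side, so it cannot be gripped there; it can be pushed on its rear edge with closed fingertips, or pressed lightly from above and dragged.
- short_blade_mid (a point): The shorter gauge blade, like the longer one but 115 mm long: point at its very centre, same axes. It lies in the other rack, its front end also 4 to 14 mm inside the open end, and must stay there.
- long_rack_lip (a point): Open end of the rack with the longer blade. Racks: two fixed dark plates, 216 mm long, 60 wide, side by side in either order, with one open-topped channel each. Point in the middle of the width, at the height of the channel floor, 50 mm above the bench. x points horizontally out of the open end, along the channel; the rack lies between x = 0 and -216 mm. Beyond the open end is free air, down to the bench.
- long_rack: The same rack: point on the bench under its middle, axes as at its open end (which is at x = +108 mm). Channel 44 mm wide and 4 deep, on the middle line, with an 8 mm wall on each side. At the rear a 10 mm thick wall across closes it, standing 9 mm above the channel floor.
- short_rack_lip (a point): Open end of the other, equal rack, which holds the shorter blade: point and axes as on the first.
- stand_top (a point): The rest stand: fixed, aluminium, two parallel upright bars. Point midway between them at the height of their tops, 50 mm above the bench. Bars run along y, 64 mm long, 8 thick, centred at x = -32 and +32 mm; the blade's length shall lie along x (either way round). Under them a base plate 100 (x) by 70 (y) mm, its top 40 mm below the bar tops.
- stamp_ok_spot (a point): Bystander: rubber stamp with a red knob, 24x34x56 mm. Point on its middle, 10 mm above its underside. Leave it alone.
- tape_amber_spot (a point): Bystander: roll of amber tape lying flat, 95 mm across, 19 mm high. Point on its middle, 10 mm above its underside. Leave it alone.
- ref_block_spot (a point): Bystander: steel block with a black knob, 30x50x32 mm. Point on its middle, 10 mm above its underside. Leave it alone.
- tweezers_straight_spot (a point): Bystander: pair of light steel tweezers lying flat, 120 mm long, 10 mm high. Point on its middle, 10 mm above its underside. Leave it alone.
- calculator_spot (a point): Bystander: desk calculator, 118x72x14 mm. Point on its middle, 10 mm above its underside. Leave it alone.
Not all that is in view belongs to the job. Of the things that look like the part that bears stand_top, the largest one is meant.

How it is judged:
By the outcome, as a careful person would: the job done as asked, in the order asked, and still so for the second after the job is handed in, with the robot touching nothing.
It also fails if it takes over 58 s, if anything falls off the work surface, if the arm or the gripper's body presses on something with over 40 N, if the wrist force passes 120 N, or if a joint passes its speed limit or range.

### The arm

A 7-joint arm with a two-finger parallel gripper is mounted at the origin on a cart in front of the work surface, level with it; the furniture and walls round the work are solid. World frame = base frame: x ahead of the robot, y to its left, z up, the work surface at z = 0. Lengths are in m, angles in rad, forces in N, time in s.
With the tool pointing down it reaches from about 0.4 to 0.9 m from the base axis. Payload 5.5 kg.
Tool frame: the origin (TCP) lies at the very end of the fingers, on their centre line; the grasp point (between the pads) lies 19 mm behind it (robot.grip_point_offset is the distance from the TCP to the grasp point, in m); z points along the fingers, y is the line along which they close (so a half turn about z gives the same grasp; the last joint's range is limited). The gripper opens to 92 mm and grips with 3 to 60 N. Pads are 19 mm wide; open, the fingers measure 130 mm over their backs; the gripper's body (75 mm by 190 mm) begins 47 mm behind the grasp point.
Start: joints at [1.537, 0.501, -0.427, 1.55, 0.221, 1.138, -0.21], TCP at [0.19, -0.622, 0.227] pointing down, gripper open.
Joint ranges: [-2.88, 2.88], [-0.31, 2.03], [-1.54, 1.56], [0.2, 2.42], [-1.41, 4.55], [0.19, 2.02], [-2.57, 2.57]. Speed limits (rad/s): [2.57, 2.57, 3.14, 3.14, 3.14, 3.14, 3.14].

### API

Orientations are given as [roll, pitch, yaw] about the fixed x, y, z axes, in that order (R = Rz(yaw) Ry(pitch) Rx(roll)).
In Python, from bench import robot, optics gives the robot as it stands.
- The arm moves only by the tool apply_moves, never from a script. Its argument "motion" is text: rows parted by semicolons, each of 6 numbers parted by spaces: the shift along the tool's x, y, z in m, then the turn, a rotation vector about the tool's x, y, z in rad. A call has exactly 8 rows; each row shifts and turns the commanded pose from where the row before left it, along the tool's axes as they then stand; what a row does not reach is not made up. A row lasts 1/12 s, in which the tool goes at most 41.7 mm and 7.16 degrees, less where a joint would pass 70% of its speed; a pose out of reach is approached as far as the arm can. A call is refused whole if a number of a shift passes 0.0417 or a number of a turn 0.125, either way. A call with a gripper value outside its range is refused whole. "gripper" is the finger opening in m, from 0 to 0.0918, set as the call begins (left out, the last holds). The fingers move at their own pace and stop on an object; "newtons" is the grip in N (left out, the last holds). Time passes only in rows, so rows that do not move let the fingers close, or fill a call up. It gives the time, the measured TCP pose, the force, the opening and the grip force at its end, in the units of the state.
- robot.read_state(): the state, without advancing time (a new reading comes with each control period).
- optics.read_camera(name): name is "side" or "top" or "wrist"; returns a dict with "color" (420x560x3 uint8, red, green, blue), "mtx" (3x3 intrinsics, pixels), "R" (3x3) and "t" (3): a world point X has camera coordinates R X + t; the wrist camera has in their place "hand_eye" (4x4, takes a point from camera to tool coordinates, whose origin is the TCP and whose axes are the flange's). Camera axes: x right, y down, z forward; pixel columns grow to the right and rows downward; lengths in m; the calibration is good to about 2 mm. A picture is of the moment at which its call begins: read the wrist's pose just before it. There is no depth.
- robot.job_done(): hands the job in; it is judged then, once.
The state is a dict: "clock": time; "qpos": joint angles; "dq": joint speeds; "joint_torque": joint torques, N m; "eef_pos": TCP position; "ee_rot": TCP orientation; "ft_force": force on the tool from outside, world axes, zero at the start; "torque": the same for the moment, N m; "width": finger opening in m; "grasp_force": force on a finger pad.
Only numpy, scipy, OpenCV 4.12 (cv2) and the standard library are available. Lean on these libraries where they do the work, as an engineer would, in place of code of your own. Each camera call takes 0.05 s, during which the arm holds its last target. There are 200 camera calls.

## Working session

There is one attempt and no reset: what is moved stays moved. The work goes in short steps, Python scripts to look and compute and a tool call to move; the robot and the scene stay as the last step left them, time stands still between calls to the robot, and variables do not carry over. Pictures are saved under pics/ and viewed, at most 10 in all, crops included, and the job is handed in when it is done.

Besides the shell and the picture viewer there is one more tool, called after ">>>" as name(argument=value, ...) on one line, values as JSON. apply_moves: Moves the arm, as the interface text tells. Its arguments: {"type":"object","properties":{"motion":{"type":"string"},"gripper":{"type":"number"},"newtons":{"type":"number"}},"required":["motion"]}

```bash
ls; mkdir -p pics; cat > h.py <<'E'
import numpy as np, cv2
from bench import robot, optics
from scipy.spatial.transform import Rotation as Ro
def snap(n,f):
    s=robot.read_state(); c=optics.read_camera(n); cv2.imwrite(f'pics/{f}.png',cv2.cvtColor(c['color'],cv2.COLOR_RGB2BGR))
    if n=='wrist':
        T=np.eye(4);T[:3,:3]=Ro.from_euler('xyz',s['ee_rot']).as_matrix();T[:3,3]=s['eef_pos']
        M=np.linalg.inv(T@c['hand_eye']);c['R']=M[:3,:3];c['t']=M[:3,3]
    np.savez(f'pics/{f}.npz',**{k:c[k] for k in('color','mtx','R','t')}); return c
def ray(c,uv,z):
    uv=np.atleast_2d(np.array(uv,float)); R,t=c['R'],c['t']
    d=np.c_[uv,np.ones(len(uv))]@np.linalg.inv(c['mtx']).T@R; o=-R.T@t
    return o+d*((z-o[2])/d[:,2])[:,None]
def proj(c,X):
    p=(np.atleast_2d(X)@c['R'].T+c['t'])@c['mtx'].T; return p[:,:2]/p[:,2:]
E
python3 - <<'E'
from h import *
print(robot.read_state(), robot.grip_point_offset)
a=[snap(n,n+'0') for n in('side','top','wrist')]
for c in a: print(c['mtx'],-c['R'].T@c['t'],c['R'][2])
E
```

```text
pics
{'clock': 0.0, 'qpos': array([ 1.53725563,  0.50183527, -0.42679193,  1.5514621 ,  0.22080313,
        1.13828406, -0.21029729]), 'dq': array([-0.00111656, -0.00213449,  0.00153708,  0.0006776 ,  0.00073037,
       -0.00173634, -0.00072609]), 'joint_torque': array([-4.38525458e-04, -5.66588724e+01, -5.81636444e+00, -2.79108471e+01,
       -6.85795583e-02,  3.07905022e-02,  1.93175624e-04]), 'eef_pos': array([ 0.18981618, -0.62093246,  0.22568126]), 'ee_rot': array([-3.13966214e+00, -6.23690923e-05,  2.96802554e-01]), 'ft_force': array([-0.17699717,  0.21334572,  0.52656622]), 'torque': array([0.01673908, 0.03101545, 0.02265871]), 'grasp_force': 0.0, 'width': 0.09175116639227246} 0.0188
[[447.36529429   0.         278.26473382]
 [  0.         447.36529429 213.18908863]
 [  0.           0.           1.        ]] [0.1112743  0.82532944 0.49673736] [ 0.39465182 -0.83374272 -0.3861645 ]
[[443.67717324   0.         277.4406495 ]
 [  0.         443.67717324 206.74025737]
 [  0.           0.           1.        ]] [ 0.29976687 -0.07966493  1.1794029 ] [ 0.20987203 -0.01835467 -0.97755656]
[[317.7711371    0.         275.18333135]
 [  0.         317.7711371  212.01368018]
 [  0.           0.           1.        ]] [ 0.25911991 -0.59985905  0.38379449] [-0.25465844 -0.07594232 -0.96404452]
```

View pics/top0.png

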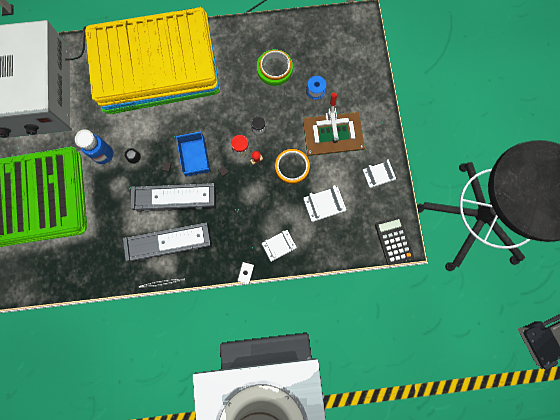

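View pics/side0.png

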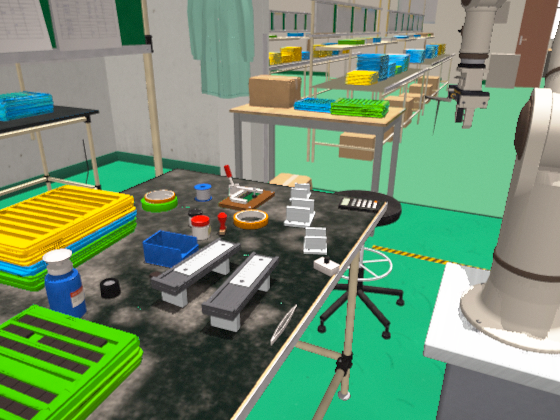

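Top view: the two racks are at (172,197) and (167,241), both with the open end to the right. The stand look-alikes are at (325,203), (379,173) and (279,245), and (325,203) looks largest. Next I enlarge and measure these.

```bash
python3 - <<'E'
from h import *
im=cv2.imread('pics/top0.png')
a=cv2.resize(im[170:270,115:225],None,fx=5,fy=5,interpolation=cv2.INTER_CUBIC)
b=cv2.resize(im[150:270,255:405],None,fx=2,fy=2,interpolation=cv2.INTER_CUBIC) 
o=np.zeros((500,800,3),np.uint8);o[:,:550]=a;o[:240,550:]=b[:,:250]
cv2.imwrite('pics/crop.png',o)
c=dict(np.load('pics/top0.npz'))
g=cv2.cvtColor(im,cv2.COLOR_BGR2GRAY)
m=cv2.inRange(im,(185,185,185),(255,255,255))
cs,_=cv2.findContours(m,cv2.RETR_EXTERNAL,cv2.CHAIN_APPROX_NONE)
for k in cs:
    A=cv2.contourArea(k)
    if A<150: continue
    (u,v),_,_=r=cv2.minAreaRect(k)
    if not(140<v<290 and 110<u<420): continue
    P=ray(c,cv2.boxPoints(r),.05); print(A,[round(u),round(v)],P.mean(0).round(4),np.linalg.norm(np.diff(P,axis=0),axis=1).round(4))
E
```

```text
199.5 [245, 273] [ 0.3817 -0.0006  0.05  ] [0.051  0.029  0.0509]
547.0 [278, 245] [ 0.4435 -0.0921  0.05  ] [0.075  0.0537 0.0743]
631.5 [180, 238] [0.4883 0.1565 0.05  ] [0.1167 0.04   0.1159]
770.5 [180, 195] [0.6023 0.1494 0.05  ] [0.1491 0.0398 0.148 ]
662.0 [324, 203] [ 0.5395 -0.2233  0.05  ] [0.0971 0.0723 0.0958]
317.0 [379, 173] [ 0.6026 -0.3775  0.05  ] [0.0761 0.0574 0.0753]
```

View pics/crop.png

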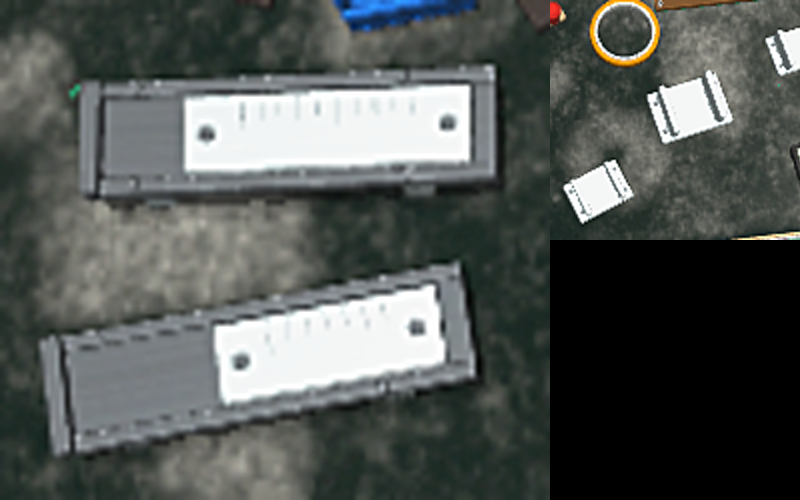

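Chosen: the white blade in the upper rack at (180,195). It measures 149x40 mm, against 117x40 mm for the one at (180,238), and there is empty channel behind it on the left. The stand is the one at (324,203), measuring 97x72 mm; the two smaller decoys measure about 75x55 mm. I now work out the directions and the first move.

```bash
cat >> h.py <<'E'
def to(target,yaw):  # shift in current tool axes, and turn about tool z
    s=robot.read_state();R=Ro.from_euler('xyz',s['ee_rot'])
    print('shift',R.inv().apply(np.array(target)-s['eef_pos']).round(4),'turnvec',(R.inv()*Ro.from_euler('xyz',[np.pi,0,yaw])).as_rotvec().round(4))
def rects(c,z,box,th=185,amin=150):
    im=c['color'];m=cv2.inRange(im,(th,)*3,(255,)*3)
    for k in cv2.findContours(m,cv2.RETR_EXTERNAL,cv2.CHAIN_APPROX_NONE)[0]:
        if cv2.contourArea(k)<amin: continue
        P=ray(c,k[:,0],z)[:,:2].astype(np.float32); (cx,cy),(w,h),a=cv2.minAreaRect(P)
        u,v=k[:,0].mean(0)
        if not(box[0]<u<box[2] and box[1]<v<box[3]): continue
        if w<h: a+=90
        print([round(u),round(v)],round(cx,4),round(cy,4),'size',round(max(w,h),4),round(min(w,h),4),'long axis deg',round((a+90)%180-90,2))
E
python3 - <<'E'
from h import *
c=dict(np.load('pics/top0.npz'))
rects(c,.054,(110,140,230,270)); rects(c,.03,(290,180,350,230))
to([.6,.17,.225],1.57)
E
```

```text
[180, 238] 0.4877 0.1554 size 0.1147 0.0398 long axis deg -85.65
[180, 195] 0.6013 0.1486 size 0.1468 0.0396 long axis deg 86.22
[324, 204] 0.5437 -0.2252 size 0.0973 0.0735 long axis deg -77.95
shift [ 0.6236 -0.6365  0.0019] turnvec [-1.2000e-03 -1.0000e-03 -1.2731e+00]
```

>>> apply_moves(motion="0.026 -0.0265 0 0 0 0; 0.026 -0.0265 0 0 0 0; 0.026 -0.0265 0 0 0 0; 0.026 -0.0265 0 0 0 0; 0.026 -0.0265 0 0 0 0; 0.026 -0.0265 0 0 0 0; 0.026 -0.0265 0 0 0 0; 0.026 -0.0265 0 0 0 0", gripper=0)

```text
clock: 0.82
eef_pos: [0.3273, -0.3562, 0.2266]
ee_rot: [-3.142, 0.0, 0.297]
ft_force: [0.8, -0.1, 0.3]
width: 0.0428
grasp_force: 0.0
```

>>> apply_moves(motion="0.026 -0.0265 0 0 0 0; 0.026 -0.0265 0 0 0 0; 0.026 -0.0265 0 0 0 0; 0.026 -0.0265 0 0 0 0; 0.026 -0.0265 0 0 0 0; 0.026 -0.0265 0 0 0 0; 0.026 -0.0265 0 0 0 0; 0.026 -0.0265 0 0 0 0")

```text
clock: 1.48
eef_pos: [0.4642, -0.0929, 0.2268]
ee_rot: [3.141, 0.0, 0.297]
ft_force: [-0.0, -0.5, -1.3]
width: 0.0009
grasp_force: 0.0
```

>>> apply_moves(motion="0.026 -0.0265 0 0 0 0; 0.026 -0.0265 0 0 0 0; 0.026 -0.0265 0 0 0 0; 0.026 -0.0265 0 0 0 0; 0.026 -0.0265 0 0 0 0; 0.026 -0.0265 0 0 0 0; 0.026 -0.0265 0 0 0 0; 0.026 -0.0265 0 0 0 0")

```text
clock: 2.15
eef_pos: [0.6013, 0.1705, 0.2262]
ee_rot: [3.141, 0.001, 0.296]
ft_force: [1.4, -0.3, 0.3]
width: 0.0005
grasp_force: 0.0
```

>>> apply_moves(motion="0 0 0 0 0 -0.08; 0 0 0 0 0 -0.08; 0 0 0 0 0 -0.08; 0 0 0 0 0 -0.08; 0 0 0 0 0 -0.08; 0 0 0 0 0 -0.08; 0 0 0 0 0 -0.08; 0 0 0 0 0 -0.08")

```text
clock: 2.82
eef_pos: [0.6006, 0.1689, 0.2263]
ee_rot: [-3.141, 0.001, 0.941]
ft_force: [0.7, -0.3, 0.5]
width: 0.0003
grasp_force: 0.0
```

Remaining turn to yaw 1.505 is about 0.564, so 0.0705 per row.

>>> apply_moves(motion="0 0 0 0 0 -0.0705; 0 0 0 0 0 -0.0705; 0 0 0 0 0 -0.0705; 0 0 0 0 0 -0.0705; 0 0 0 0 0 -0.0705; 0 0 0 0 0 -0.0705; 0 0 0 0 0 -0.0705; 0 0 0 0 0 -0.0705")

```text
clock: 3.48
eef_pos: [0.6007, 0.1689, 0.2264]
ee_rot: [-3.141, 0.0, 1.504]
ft_force: [-0.3, -1.0, -0.6]
width: 0.0002
grasp_force: 0.0
```

```bash
python3 - <<'E'
from h import *
c=snap('wrist','w1'); print(robot.read_state()['eef_pos'],robot.read_state()['ee_rot'])
rects(c,.054,(0,0,560,420),170,2000)
E
```

```text
[0.60063985 0.16872512 0.22619506] [-3.14072305e+00  3.80525207e-04  1.50796655e+00]
[277, 194] 0.6025 0.1662 size 0.1144 0.0406 long axis deg 86.55
[161, 164] 0.4882 0.1977 size 0.1815 0.0489 long axis deg -86.26
[247, 99] 0.5833 0.2565 size 0.0994 0.0639 long axis deg -16.68
[482, 72] 0.7962 0.2717 size 0.1224 0.0986 long axis deg -87.03
```

View pics/w1.png

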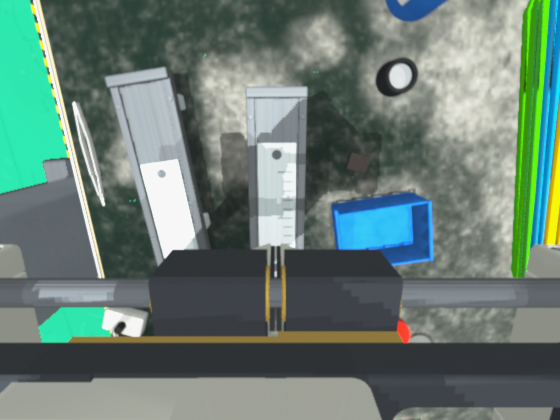

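The wrist view shows the blade's rear edge at v≈143 (u 258–297), the rack's rear wall at v≈88–97, and the channel between. The fingers are closed at (275,300).

```bash
python3 - <<'E'
from h import *
c=dict(np.load('pics/w1.npz')); g=cv2.cvtColor(c['color'],cv2.COLOR_RGB2GRAY)
print('col277',g[84:150,277].tolist())
for v in (115,125,160,200,235): print(v,g[v,240:312].tolist())
d=dict(np.load('pics/top0.npz'))
P=ray(d,[[214,184],[214.5,207]],.054);print('lip corners approx top',P.round(4))
E
```

```text
col277 [177, 183, 177, 182, 200, 206, 209, 209, 208, 210, 214, 210, 180, 142, 161, 190, 200, 205, 206, 206, 205, 205, 205, 205, 204, 204, 205, 204, 204, 205, 204, 204, 204, 204, 204, 204, 204, 203, 200, 175, 143, 136, 132, 132, 132, 132, 132, 131, 130, 129, 131, 130, 131, 131, 130, 130, 131, 134, 175, 233, 244, 245, 245, 238, 217, 189]
115 [203, 197, 192, 188, 187, 183, 176, 183, 195, 208, 213, 211, 207, 190, 166, 182, 198, 203, 208, 208, 208, 209, 210, 207, 205, 205, 204, 205, 205, 205, 208, 206, 203, 203, 205, 207, 206, 204, 203, 202, 202, 199, 198, 199, 198, 187, 155, 140, 136, 135, 134, 134, 135, 135, 136, 133, 131, 123, 106, 113, 130, 136, 141, 141, 136, 127, 105, 60, 48, 48, 48, 47]
125 [180, 191, 198, 205, 212, 218, 201, 183, 197, 199, 201, 204, 206, 197, 163, 156, 193, 203, 208, 208, 207, 208, 208, 206, 204, 203, 202, 202, 204, 205, 206, 204, 202, 200, 196, 182, 163, 136, 131, 131, 131, 128, 127, 129, 131, 133, 132, 133, 134, 133, 133, 133, 134, 135, 134, 133, 131, 127, 117, 120, 131, 131, 132, 132, 133, 125, 96, 59, 51, 50, 48, 48]
160 [107, 108, 109, 109, 109, 109, 107, 103
[... 363 characters left out ...]
1, 92, 92, 91, 88, 85, 102, 144, 182, 184, 186, 186, 185, 182, 181, 182, 185, 186, 186, 185, 184, 184, 184, 186, 186, 196, 210, 212, 212, 203, 189, 177, 164, 151, 152, 151, 150, 148, 150, 153, 157, 165, 180, 183, 164, 101, 86, 90, 91, 91, 91, 91, 89, 80, 65, 65, 67, 67, 65, 63, 64]
235 [48, 49, 48, 47, 46, 44, 43, 42, 44, 68, 99, 112, 114, 115, 114, 111, 105, 108, 161, 217, 229, 231, 232, 233, 232, 230, 229, 230, 231, 231, 231, 232, 232, 233, 233, 233, 232, 230, 231, 233, 233, 230, 227, 218, 201, 197, 199, 198, 198, 199, 202, 207, 218, 231, 217, 141, 98, 103, 122, 137, 152, 154, 160, 152, 101, 87, 88, 89, 89, 90, 89, 86]
lip corners approx top [[0.6212 0.0578 0.054 ]
 [0.5594 0.0616 0.054 ]]
```

```bash
python3 - <<'E'
from h import *
c=dict(np.load('pics/w1.npz'))
L=ray(c,[[247.3,115],[247.3,125],[248.3,200],[249,235]],.054);Rr=ray(c,[[306,115],[305.8,125],[303.8,200],[303.6,235]],.054)
M=(L+Rr)/2;print('rack centre',M.round(4),'width',(Rr-L)[:,0].round(4)); print('ang',np.degrees(np.arctan2(*(M[0]-M[-1])[[1,0]])))
B=ray(c,[[257,160],[258.2,200],[258.3,235]],.054);D=ray(c,[[295.5,160],[295.3,200],[294.7,235]],.054)
N=(B+D)/2;print('blade centre',N.round(4),'w',(D-B)[:,0].round(4),np.degrees(np.arctan2(*(N[0]-N[-1])[[1,0]])))
print('chan',ray(c,[[254.3,115],[298.4,115]],.054).round(4))
print('rear edge',ray(c,[277,142],.054).round(4),'wall inner top',ray(c,[277,96],.059).round(4),'outer',ray(c,[277,87.5],.059).round(4))
s=robot.read_state()
to([.6072,.2475,.075],np.radians(86.5))
E
```

```text
rack centre [[0.6082 0.2495 0.054 ]
 [0.6075 0.2399 0.054 ]
 [0.6019 0.1629 0.054 ]
 [0.5995 0.1234 0.054 ]] width [0.0583 0.0585 0.0591 0.06  ]
ang 86.03019661677023
blade centre [[0.6049 0.2052 0.054 ]
 [0.6026 0.1628 0.054 ]
 [0.5997 0.1234 0.054 ]] w [0.0396 0.0395 0.04  ] 86.37805330235707
chan [[0.5861 0.251  0.054 ]
 [0.6298 0.248  0.054 ]]
rear edge [[0.6069 0.2232 0.054 ]] wall inner top [[0.6097 0.2668 0.059 ]] outer [[0.6102 0.2745 0.059 ]]
shift [0.0791 0.0017 0.1512] turnvec [-0.0009  0.0004 -0.0017]
```

>>> apply_moves(motion="0.019 0.0006 0.02 0 0 0; 0.019 0.0006 0.02 0 0 0; 0.019 0.0006 0.02 0 0 0; 0.0196 0.0007 0.02 0 0 0; 0 0 0.025 0 0 0; 0 0 0.025 0 0 0; 0 0 0.02 0 0 0; 0 0 0 0 0 0")

```text
clock: 4.2
eef_pos: [0.6057, 0.2434, 0.0716]
ee_rot: [-3.135, 0.004, 1.5]
ft_force: [-0.4, -1.0, -1.1]
width: 0.0002
grasp_force: 0.0
```

```bash
python3 - <<'E'
from h import *
to([.6078,.245,.05],np.radians(86.3))
c=snap('wrist','w2');print(robot.read_state()['ft_force'], ray(c,proj(c,[.6078,.245,.05]),.05),proj(c,[[.6078,.245,.05],[.6069,.2232,.054]]))
cv2.imwrite('pics/w2c.png',cv2.resize(cv2.imread('pics/w2.png')[130:400,150:420],None,fx=2,fy=2))
E
```

```text
shift [0.0019 0.0021 0.0216] turnvec [-0.0069  0.0041 -0.0065]
[-0.97432922  0.64569332  0.16252161] [[0.6078 0.245  0.05  ]] [[277.51062464 244.98734393]
 [278.53908501 280.82883057]]
```

View pics/w2c.png

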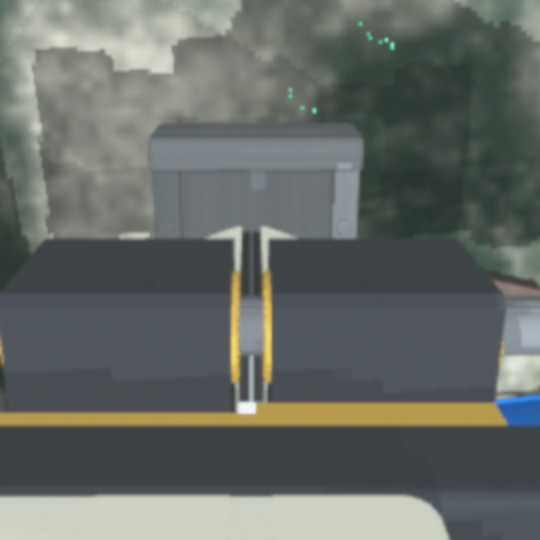

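>>> apply_moves(motion="0.002 0.002 0 0 0 0; 0 0 0.005 0 0 0; 0 0 0.005 0 0 0; 0 0 0.004 0 0 0; 0 0 0.002 0 0 0; 0 0 0.001 0 0 0; 0 0 0 0 0 0; 0 0 0 0 0 0")

```text
clock: 4.92
eef_pos: [0.6109, 0.2472, 0.0598]
ee_rot: [3.142, -0.0, 1.501]
ft_force: [-0.2, -0.5, -0.3]
width: 0.0006
grasp_force: 0.0
```

>>> apply_moves(motion="-0.0024 -0.003 0 0 0 0; 0 0 0 0 0 0; 0 0 0 0 0 0; 0 0 0.002 0 0 0; 0 0 0.002 0 0 0; 0 0 0.002 0 0 0; 0 0 0 0 0 0; 0 0 0 0 0 0")

```text
clock: 5.58
eef_pos: [0.6075, 0.245, 0.0534]
ee_rot: [-3.141, 0.0, 1.501]
ft_force: [-0.5, 0.6, 0.2]
width: 0.0006
grasp_force: 0.0
```

```bash
python3 - <<'E'
from h import *
to([.6078,.245,.0515],np.radians(86.3)); print(robot.read_state()['ft_force'])
E
```

```text
shift [0.0001 0.0003 0.0019] turnvec [-0.0004  0.0002 -0.0053]
[-0.53074822  0.59878146  0.17597991]
```

Probe the floor gently in 1 mm steps.

>>> apply_moves(motion="0 0 0.001 0 0 0; 0 0 0 0 0 0; 0 0 0.001 0 0 0; 0 0 0 0 0 0; 0 0 0.0005 0 0 0; 0 0 0 0 0 0; 0 0 0 0 0 0; 0 0 0 0 0 0")

```text
clock: 6.25
eef_pos: [0.6077, 0.2451, 0.0513]
ee_rot: [3.141, 0.0, 1.501]
ft_force: [-0.6, 0.5, 0.1]
width: 0.0007
grasp_force: 0.0
```

>>> apply_moves(motion="0 0 0.0005 0 0 0; 0 0 0 0 0 0; 0 0 0.0005 0 0 0; 0 0 0 0 0 0; 0 0 0 0 0 0; 0 0 0 0 0 0; 0 0 0 0 0 0; 0 0 0 0 0 0")

```text
clock: 6.92
eef_pos: [0.6077, 0.2451, 0.0504]
ee_rot: [3.141, -0.0, 1.501]
ft_force: [-0.9, -0.6, 2.8]
width: 0.0004
grasp_force: 1.6
```

>>> apply_moves(motion="0 0 -0.0012 0 0 0; -0.004 0 0 0 0 0; -0.004 0 0 0 0 0; -0.004 0 0 0 0 0; -0.003 0 0 0 0 0; -0.003 0 0 0 0 0; -0.003 0 0 0 0 0; -0.003 0 0 0 0 0")

```text
clock: 7.58
eef_pos: [0.6059, 0.2207, 0.0514]
ee_rot: [-3.142, -0.0, 1.501]
ft_force: [0.2, 1.1, 0.4]
width: 0.0001
grasp_force: 0.2
```

>>> apply_moves(motion="-0.004 0 0 0 0 0; -0.004 0 0 0 0 0; -0.004 0 0 0 0 0; -0.004 0 0 0 0 0; -0.004 0 0 0 0 0; -0.003 0 0 0 0 0; -0.002 0 0 0 0 0; 0 0 0 0 0 0")

```text
clock: 8.25
eef_pos: [0.6043, 0.1954, 0.0514]
ee_rot: [3.142, 0.0, 1.5]
ft_force: [1.1, -0.0, -0.8]
width: 0.0007
grasp_force: 0.0
```

```bash
python3 - <<'E'
from h import *
print(robot.read_state()['eef_pos'])
c=snap('top','t2'); im=cv2.imread('pics/t2.png'); cv2.imwrite('pics/t2c.png',cv2.resize(im[150:250,120:260],None,fx=4,fy=4))
E
```

```text
[0.60432906 0.19537378 0.05139727]
```

View pics/t2c.png

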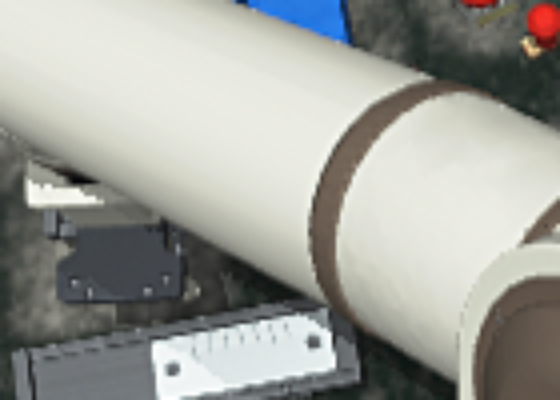

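The arm hides the rack in the top view; I push on and check with the side camera.

>>> apply_moves(motion="-0.004 0 0 0 0 0; -0.004 0 0 0 0 0; -0.004 0 0 0 0 0; -0.004 0 0 0 0 0; -0.003 0 0 0 0 0; -0.002 0 0 0 0 0; -0.001 0 0 0 0 0; 0 0 0 0 0 0")

```text
clock: 8.97
eef_pos: [0.6027, 0.1736, 0.0514]
ee_rot: [-3.142, 0.0, 1.5]
ft_force: [1.0, -0.1, 1.2]
width: 0.0003
grasp_force: 0.0
```

```bash
python3 - <<'E'
from h import *
print(robot.read_state()['eef_pos'])
c=snap('side','s2'); im=cv2.imread('pics/s2.png'); 
a=np.array([-.069,-.9976,0]); lip=np.array([.5955,.0597,.054])
print({k:proj(c,lip+a*k/1000).round(1).tolist() for k in(0,40,50)})
cv2.imwrite('pics/s2c.png',cv2.resize(im[210:330,130:300],None,fx=4,fy=4,interpolation=cv2.INTER_CUBIC))
E
```

```text
[0.60271804 0.17361489 0.05136483]
{0: [[228.8, 240.1]], 40: [[238.9, 233.5]], 50: [[241.3, 231.9]]}
```

View pics/s2c.png

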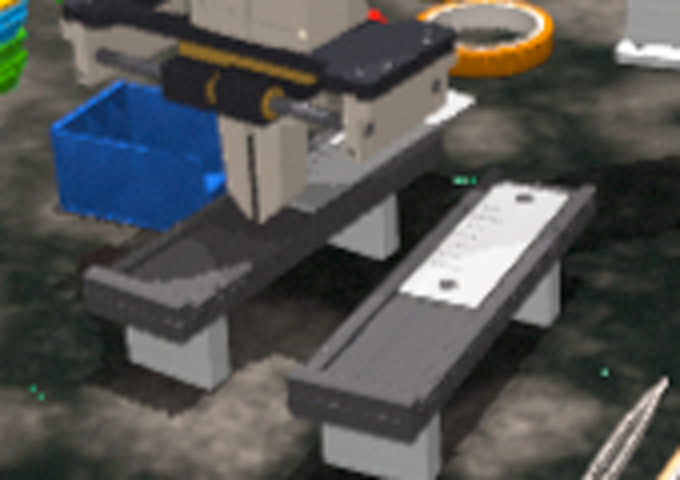

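>>> apply_moves(motion="-0.003 0 0 0 0 0; -0.0015 0 0 0 0 0; -0.0005 0 0 0 0 0; 0 0 0 0 0 0; 0.005 0 0 0 0 0; 0 0 -0.01 0 0 0; 0 0 -0.03 0 0 0; 0 0 -0.04 0 0 0")

```text
clock: 9.68
eef_pos: [0.6003, 0.1737, 0.1299]
ee_rot: [-3.136, 0.002, 1.502]
ft_force: [-0.1, -0.5, 1.3]
width: 0.0007
grasp_force: 0.0
```

>>> apply_moves(motion="-0.018 0 -0.0085 0 0 0; -0.018 0 -0.0085 0 0 0; -0.018 0 -0.0085 0 0 0; -0.018 0 -0.0085 0 0 0; -0.018 0 -0.0085 0 0 0; -0.018 0 -0.0085 0 0 0; -0.018 0 -0.0085 0 0 0; -0.018 0 -0.0085 0 0 0", gripper=0.07)

```text
clock: 10.35
eef_pos: [0.5925, 0.0302, 0.2007]
ee_rot: [3.141, 0.0, 1.502]
ft_force: [0.4, -0.4, -0.9]
width: 0.049
grasp_force: 0.0
```

>>> apply_moves(motion="0 0 0 0 0 0; 0 0 0 0 0 0; 0 0 0 0 0 0; 0 0 0 0 0 0; 0 0 0 0 0 0; 0 0 0 0 0 0; 0 0 0 0 0 0; 0 0 0 0 0 0")

```text
clock: 11.02
eef_pos: [0.5925, 0.0311, 0.1993]
ee_rot: [-3.141, -0.0, 1.502]
ft_force: [0.4, -0.3, 0.9]
width: 0.0701
grasp_force: 0.0
```

```bash
python3 - <<'E'
from h import *
print(robot.read_state()['eef_pos'],robot.read_state()['ee_rot'])
c=snap('wrist','w3'); rects(c,.054,(150,0,400,420),170,1500)
E
```

```text
[0.59249615 0.03106024 0.19927271] [-3.14128562e+00 -1.14272229e-04  1.50159410e+00]
[277, 109] 0.5994 0.1164 size 0.0829 0.0403 long axis deg 85.99
```

View pics/w3.png

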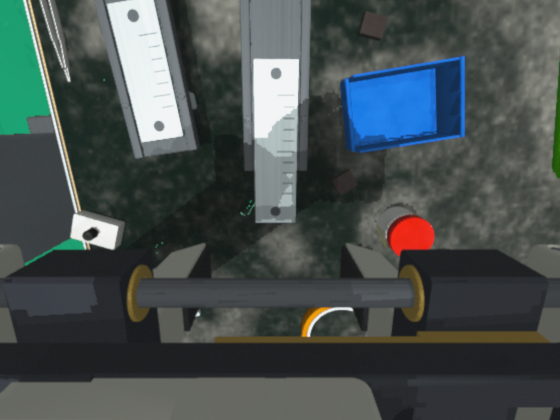

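```bash
python3 - <<'E'
from h import *
c=dict(np.load('pics/w3.npz')); g=cv2.cvtColor(c['color'],cv2.COLOR_RGB2GRAY)
print('v',g[50:64,270].tolist(),g[214:228,268].tolist(),'lip v',g[160:178,247].tolist(),'rows',g[190,248:304].tolist(),g[210,250:302].tolist())
F=ray(c,[[256,222],[295,222]],.054);B=ray(c,[[253,58],[297,58]],.054);print(F.round(4),B.round(4),'len',np.linalg.norm((F-B).mean(0)))
print('ctr',((F+B)/4).sum(0),'lip',ray(c,[275,170],.054))
# red cap triangulation
t=dict(np.load('pics/top0.npz'))
def cen(c,box):
    h=cv2.cvtColor(c['color'],cv2.COLOR_RGB2HSV);m=(((h[...,0]<6)|(h[...,0]>174))&(h[...,1]>170)&(h[...,2]>110)).astype(np.uint8)
    z=np.zeros_like(m);z[box[1]:box[3],box[0]:box[2]]=1;y,x=np.nonzero(m*z);return x.mean(),y.mean()
a=cen(c,(375,205,445,260));b=cen(t,(225,130,250,155))
for z in(.03,.05,.07,.09,.11):print(z,ray(c,a,z).round(3),ray(t,b,z).round(3))
E
```

```text
v [128, 128, 129, 128, 128, 129, 128, 129, 148, 222, 243, 244, 244, 244] [117, 117, 117, 116, 120, 139, 157, 155, 123, 65, 51, 50, 48, 48] lip v [66, 65, 66, 67, 67, 66, 67, 66, 68, 66, 56, 33, 26, 25, 27, 27, 26, 27] rows [26, 27, 25, 25, 25, 31, 63, 109, 139, 140, 140, 141, 142, 140, 140, 138, 139, 139, 139, 140, 139, 141, 141, 142, 141, 141, 140, 139, 139, 141, 142, 141, 139, 137, 137, 139, 141, 157, 179, 182, 181, 181, 183, 172, 144, 141, 140, 121, 65, 32, 30, 31, 27, 27, 28, 28] [86, 49, 31, 32, 45, 82, 116, 118, 119, 119, 120, 120, 120, 117, 118, 118, 117, 117, 118, 116, 98, 63, 57, 57, 57, 56, 57, 57, 59, 69, 93, 113, 116, 118, 117, 117, 117, 118, 117, 118, 120, 118, 118, 120, 120, 105, 46, 29, 30, 30, 32, 36]
[[0.5725 0.0104 0.054 ]
 [0.6114 0.0077 0.054 ]] [[0.5828 0.16   0.054 ]
 [0.6211 0.1573 0.054 ]] len 0.14987320196115894
ctr [0.59697928 0.08385038 0.054     ] lip [[0.59512086 0.06096862 0.054     ]]
0.03 [[ 0.738 -0.023  0.03 ]] [[ 0.737 -0.018  0.03 ]]
0.05 [[ 0.729 -0.016  0.05 ]] [[ 0.729 -0.019  0.05 ]]
0.07 [[ 0.721 -0.008  0.07 ]] [[ 0.722 -0.02   0.07 ]]
0.09 [[ 0.712 -0.     0.09 ]] [[ 0.714 -0.021  0.09 ]]
0.11 [[0.704 0.007 0.11 ]] [[ 0.706 -0.023  0.11 ]]
```

The wrist view shows the blade's front at v≈222, lip at v≈170 and rear at v=58. The length checks at 149.9 mm and about 52 mm sticks out. I grip 53 mm ahead of centre, at (0.5935, 0.031).

>>> apply_moves(motion="0 0.001 0.02 0 0 0; 0 0 0.03 0 0 0; 0 0 0.03 0 0 0; 0 0 0.03 0 0 0; 0 0 0.03 0 0 0; 0 0 0.018 0 0 0; 0 0 0.008 0 0 0; 0 0 0 0 0 0")

```text
clock: 11.73
eef_pos: [0.5922, 0.0305, 0.0315]
ee_rot: [-3.138, 0.0, 1.501]
ft_force: [-0.3, 0.1, -0.2]
width: 0.07
grasp_force: 0.0
```

>>> apply_moves(motion="0 0 0 0 0 0; 0 0 0 0 0 0; 0 0 0 0 0 0; 0 0 0 0 0 0; 0 0 0 0 0 0; 0 0 0 0 0 0; 0 0 0 0 0 0; 0 0 0 0 0 0", gripper=0.05, newtons=50)

```text
clock: 12.4
eef_pos: [0.5937, 0.0304, 0.0336]
ee_rot: [3.141, 0.0, 1.501]
ft_force: [-0.1, 0.5, -0.9]
width: 0.0496
grasp_force: 0.0
```

>>> apply_moves(motion="0 0 0 0 0 0; 0 0 0 0 0 0; 0 0 0 0 0 0; 0 0 0 0 0 0; 0 0 0 0 0 0; 0 0 0 0 0 0; 0 0 0 0 0 0; 0 0 0 0 0 0", gripper=0.03, newtons=50)

```text
clock: 13.07
eef_pos: [0.5936, 0.0305, 0.0334]
ee_rot: [-3.142, -0.0, 1.501]
ft_force: [0.2, 0.3, -0.4]
width: 0.0388
grasp_force: 50.0
```

>>> apply_moves(motion="0 0 -0.002 0 0 0; 0 0 -0.003 0 0 0; 0 0 -0.004 0 0 0; 0 0 -0.006 0 0 0; 0 0 -0.01 0 0 0; 0 0 -0.01 0 0 0; 0 0 -0.005 0 0 0; 0 0 0 0 0 0")

```text
clock: 13.73
eef_pos: [0.5949, 0.0307, 0.0755]
ee_rot: [3.138, -0.0, 1.501]
ft_force: [0.4, -0.7, -1.2]
width: 0.0386
grasp_force: 50.0
```

```bash
python3 - <<'E'
from h import *
s=robot.read_state();print(s['eef_pos'],s['ee_rot'],s['width'],s['grasp_force'],s['ft_force'],s['torque'])
c=snap('wrist','w4'); print(proj(c,[[.597,.0839,s['eef_pos'][2]+.02],[.602,.1587,s['eef_pos'][2]+.02]]))
S=snap('side','s4')
w=cv2.imread('pics/w4.png');x=cv2.imread('pics/s4.png')
o=np.zeros((420,800,3),np.uint8);o[:,:400]=w[:,80:480];o[:400,400:]=cv2.resize(x[170:310,140:280],(400,400));cv2.imwrite('pics/c4.png',o)
E
```

```text
[0.59493471 0.03073351 0.07552105] [ 3.13842780e+00 -2.62735571e-04  1.50074452e+00] 0.0385865608432432 49.98587250709534 [ 0.38430376 -0.66201104 -1.16597189] [-0.03736468 -0.1850931   0.06130481]
[[269.88215609 169.45812874]
 [268.15966942 -32.1181121 ]]
```

View pics/c4.png

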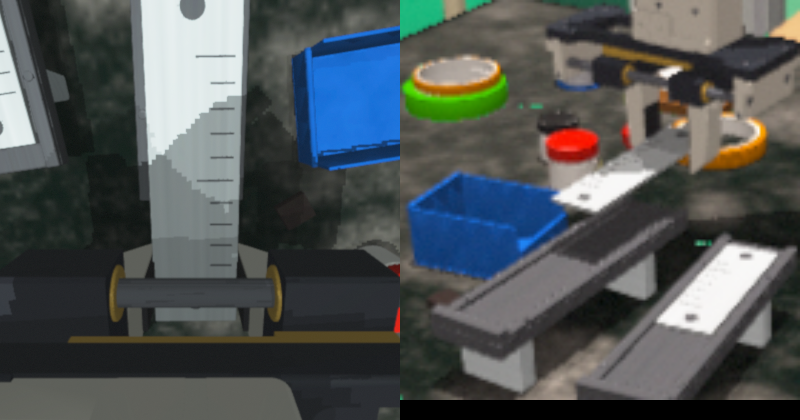

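The blade is held and looks level, clear of the rack, with the short blade undisturbed. I lift, then carry it beside the stand and turn.

>>> apply_moves(motion="0 0 -0.008 0 0 0; 0 0 -0.016 0 0 0; 0 0 -0.024 0 0 0; 0 0 -0.028 0 0 0; 0 0 -0.024 0 0 0; 0 0 -0.016 0 0 0; 0 0 -0.009 0 0 0; 0 0 0 0 0 0")

```text
clock: 14.5
eef_pos: [0.5949, 0.0311, 0.2013]
ee_rot: [3.137, -0.0, 1.501]
ft_force: [0.6, 0.8, -2.1]
width: 0.0387
grasp_force: 50.0
```

>>> apply_moves(motion="-0.005 -0.0017 0 0 0 0; -0.01 -0.0034 0 0 0 0; -0.015 -0.0051 0 0 0 0; -0.02 -0.0068 0 0 0 0; -0.02 -0.0068 0 0 0 0; -0.02 -0.0068 0 0 0 0; -0.02 -0.0068 0 0 0 0; -0.02 -0.0068 0 0 0 0")

```text
clock: 15.17
eef_pos: [0.5384, -0.0981, 0.1968]
ee_rot: [-3.139, -0.0, 1.5]
ft_force: [0.9, -0.4, -0.8]
width: 0.0387
grasp_force: 50.0
```

>>> apply_moves(motion="-0.02 -0.0068 0 0 0 0; -0.02 -0.0068 0 0 0 0; -0.02 -0.0068 0 0 0 0; -0.02 -0.0068 0 0 0 0; -0.02 -0.0068 0 0 0 0; -0.02 -0.0068 0 0 0 0; -0.02 -0.0068 0 0 0 0; -0.02 -0.0068 0 0 0 0")

```text
clock: 15.83
eef_pos: [0.4726, -0.2534, 0.1969]
ee_rot: [-3.139, -0.001, 1.5]
ft_force: [1.2, -0.9, -1.0]
width: 0.0386
grasp_force: 50.0
```

>>> apply_moves(motion="-0.02 -0.0068 0 0 0 -0.02; -0.015 -0.0051 0 0 0 -0.04; -0.01 -0.0034 0 0 0 -0.05; -0.005 -0.002 0 0 0 -0.05; 0 0 0 0 0 -0.05; 0 0 0 0 0 -0.04; 0 0 0 0 0 -0.03; 0 0 0 0 0 0")

```text
clock: 16.5
eef_pos: [0.4538, -0.3016, 0.1969]
ee_rot: [-3.14, -0.002, 1.781]
ft_force: [0.5, 0.7, -1.9]
width: 0.0382
grasp_force: 50.0
```

>>> apply_moves(motion="0 0 0 0 0 0; 0 0 0 0 0 0; 0 0 0 0 0 0; 0 0 0 0 0 0; 0 0 0 0 0 0; 0 0 0 0 0 0; 0 0 0 0 0 0; 0 0 0 0 0 0")

```text
clock: 17.17
eef_pos: [0.4557, -0.3011, 0.1985]
ee_rot: [3.141, 0.0, 1.781]
ft_force: [-0.1, 0.7, -0.8]
width: 0.0382
grasp_force: 50.0
```

```bash
python3 - <<'E'
from h import *
s=robot.read_state();print(s['eef_pos'],s['ee_rot'],s['width'],s['grasp_force'])
snap('wrist','w5')
E
```

```text
[ 0.45574488 -0.30111424  0.19851038] [3.14149405e+00 1.79674521e-04 1.78091539e+00] 0.03823628765442784 49.98586893081665
```

View pics/w5.png

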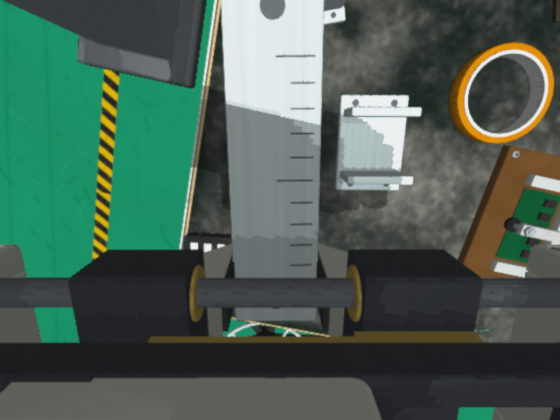

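The wrist view shows the stand's base plate at u≈340–408, v≈95–190. Its two bars are at v≈112 and v≈181, with right ends at u≈421 and 413. The held blade is at left. That was the last picture, so numbers only from here.

```bash
python3 - <<'E'
from h import *
c=dict(np.load('pics/w5.npz')); g=cv2.cvtColor(c['color'],cv2.COLOR_RGB2GRAY)
for u in(345,375,400,411,416): print('u',u,'v100-125',g[100:125,u].tolist(),'v168-195',g[168:195,u].tolist())
for v in (99,103,108,112,130,145,160,178,181,187): print('v',v,'left 330-352',g[v,330:353].tolist(),'right 395-426',g[v,395:427].tolist())
E
```

```text
u 345 v100-125 [239, 238, 239, 239, 239, 239, 238, 235, 215, 147, 100, 94, 93, 93, 89, 87, 112, 149, 167, 168, 168, 169, 176, 186, 189] v168-195 [148, 143, 125, 99, 96, 94, 92, 87, 85, 84, 83, 83, 87, 114, 154, 179, 184, 187, 186, 186, 179, 144, 93, 73, 69, 67, 66]
u 375 v100-125 [239, 239, 239, 239, 238, 236, 218, 203, 228, 238, 239, 239, 239, 238, 236, 210, 156, 209, 237, 238, 238, 239, 239, 238, 239] v168-195 [155, 144, 128, 106, 97, 96, 97, 102, 141, 178, 190, 189, 187, 184, 181, 173, 175, 183, 183, 183, 178, 151, 101, 69, 67, 68, 68]
u 400 v100-125 [239, 239, 239, 239, 239, 237, 219, 204, 230, 238, 239, 239, 239, 239, 237, 215, 163, 208, 235, 238, 238, 238, 237, 239, 239] v168-195 [189, 153, 144, 128, 104, 96, 96, 104, 152, 186, 186, 187, 186, 186, 186, 185, 161, 129, 130, 136, 139, 138, 135, 132, 129, 125, 122]
u 411 v100-125 [40, 39, 36, 38, 37, 38, 76, 177, 231, 238, 239, 238, 238, 239, 237, 216, 139, 69, 52, 54, 56, 60, 64, 66, 68] v168-195 [104, 105, 106, 107, 106, 105, 104, 114, 182, 229, 237, 238, 238, 237, 236, 226, 181, 126, 118, 121, 124, 125, 125, 122, 121, 119, 117]

[... 2496 characters left out ...]
38, 238, 238, 237, 224, 155, 113, 113, 115, 115, 115, 115, 115, 115, 114, 114, 112, 110, 109]
v 181 left 330-352 [52, 51, 52, 53, 57, 73, 102, 129, 136, 127, 127, 134, 150, 155, 139, 114, 91, 102, 131, 142, 142, 143, 143] right 395-426 [184, 183, 184, 183, 184, 186, 213, 236, 239, 239, 239, 239, 239, 239, 238, 239, 237, 220, 136, 109, 112, 115, 119, 121, 121, 122, 122, 122, 123, 124, 121, 119]
v 187 left 330-352 [52, 51, 53, 56, 63, 79, 108, 135, 144, 145, 147, 160, 180, 186, 186, 186, 186, 184, 179, 178, 178, 181, 183] right 395-426 [238, 238, 236, 215, 145, 136, 131, 127, 122, 122, 120, 117, 115, 113, 112, 114, 121, 128, 133, 135, 137, 136, 134, 132, 131, 128, 123, 118, 114, 109, 107, 106]
```

```bash
python3 - <<'E'
from h import *
c=dict(np.load('pics/w5.npz'))
U=ray(c,[[351.5,111.3],[421,111.3]],.05);L=ray(c,[[347.5,180],[412.8,180]],.05)
print('bar len',np.linalg.norm(U[1]-U[0]),np.linalg.norm(L[1]-L[0]),'bar dirs',[np.degrees(np.arctan2(*(p[1]-p[0])[[1,0]])) for p in(U,L)])
uc,lc=U.mean(0),L.mean(0);print('sep',np.linalg.norm(uc-lc),'axis',np.degrees(np.arctan2(*(uc-lc)[[1,0]])),'centre',(uc+lc)/2)
tb=ray(c,[[400,106.5],[400,115.8],[400,175.7],[400,184]],.05);print('bar thick',np.linalg.norm(tb[1]-tb[0]),np.linalg.norm(tb[3]-tb[2]),'sep',np.linalg.norm(tb[0]+tb[1]-tb[2]-tb[3])/2)
B=ray(c,[[341,99],[408.2,99],[338.2,160-15],[403.3,145],[336.2,180],[399.2,187]],.01);print('base',B.round(4))
t=dict(np.load('pics/top0.npz'));print('proj in top0',proj(t,[(uc+lc)/2]))
# held blade
h=dict(np.load('pics/w3.npz'));
F=ray(h,[[275.3,222],[276,73]],.054);print('hole from front',np.linalg.norm(F[0]-F[1]))
g=cv2.cvtColor(c['color'],cv2.COLOR_RGB2GRAY)
for v in(40,80,150,220,300):
  print(v,g[v,212:242].tolist(),g[v,308:334].tolist())
print(g[0:30,272].tolist(),g[298:326,300].tolist(), g[8,250:296].tolist())
E
```

```text
bar len 0.06397315056326597 0.06360249408709999 bar dirs [np.float64(11.994544120019563), np.float64(11.987132006036338)]
sep 0.06381795942909577 axis 101.99651388869987 centre [ 0.54590594 -0.2293772   0.05      ]
bar thick 0.0082072959094699 0.008201557411966699 sep 0.06415240248340298
base [[ 0.5028 -0.192   0.01  ]
 [ 0.5705 -0.1776  0.01  ]
 [ 0.512  -0.2376  0.01  ]
 [ 0.5801 -0.2231  0.01  ]
 [ 0.5197 -0.2746  0.01  ]
 [ 0.59   -0.2676  0.01  ]]
proj in top0 [[326.17910806 199.85800077]]
hole from front 0.13774882253628482
40 [135, 181, 186, 155, 76, 48, 47, 47, 45, 62, 135, 214, 232, 233, 232, 232, 233, 233, 234, 234, 234, 234, 233, 233, 233, 232, 232, 231, 231, 230] [232, 233, 234, 234, 234, 234, 234, 234, 233, 233, 232, 232, 232, 226, 190, 117, 88, 82, 80, 79, 81, 85, 88, 91, 91, 92]
80 [54, 53, 51, 51, 50, 50, 51, 54, 57, 57, 61, 76, 146, 218, 232, 233, 232, 232, 232, 232, 233, 233, 234, 234, 234, 233, 233, 232, 231, 230] [221, 230, 232, 232, 232, 231, 231, 232, 232, 232, 232, 231, 226, 194, 127, 102, 96, 95, 97, 99, 102, 104, 106, 108, 108, 106]
150 [36, 36, 37, 38, 37, 3
[... 517 characters left out ...]
, 67, 68, 68, 68, 67, 68, 68, 67, 67, 67, 67, 67, 68, 67, 68, 67, 68, 67, 68, 67, 68, 68] [67, 67, 67, 67, 67, 68, 67, 67, 68, 67, 67, 67, 67, 68, 67, 67, 66, 67, 67, 67, 68, 68, 68, 67, 67, 67]
[115, 115, 115, 114, 115, 115, 115, 115, 115, 115, 115, 115, 116, 116, 116, 116, 116, 117, 124, 168, 218, 231, 232, 232, 232, 232, 232, 232, 232, 232] [69, 68, 67, 67, 66, 63, 59, 57, 57, 77, 98, 106, 107, 107, 106, 108, 107, 106, 107, 107, 107, 103, 91, 72, 64, 57, 51, 48] [236, 237, 237, 236, 235, 234, 233, 232, 231, 216, 153, 121, 117, 116, 115, 116, 117, 118, 119, 118, 115, 116, 115, 115, 115, 115, 115, 114, 116, 117, 117, 116, 116, 120, 155, 212, 230, 232, 232, 231, 231, 231, 231, 231, 231, 231]
```

```bash
python3 - <<'E'
from h import *
c=dict(np.load('pics/w5.npz')); z=.1985+.0206
R=Ro.from_euler('xyz',[np.pi,0,1.781]);T=np.array([.4557,-.3011,.1985])
for v,a,b in((40,222,322.5),(80,224,321.4),(150,227.2,320),(220,230.7,318.3)):
  P=R.inv().apply(ray(c,[[a,v],[b,v]],z)-T);print(v,'w',np.linalg.norm(P[1]-P[0]).round(4),'mid tool xy',P.mean(0).round(4))
print('front',R.inv().apply(ray(c,[300,320.5],z)-T).round(4),'hole bottom',R.inv().apply(ray(c,[272,19],z)-T).round(4))
x=R.as_matrix()[:,0]
to(np.array([.5459,-.2294,.09])-.0534*x,np.radians(102))
E
```

```text
40 w 0.0392 mid tool xy [ 0.1036 -0.0002 -0.0206]
80 w 0.0392 mid tool xy [ 0.089  -0.0001 -0.0206]
150 w 0.0395 mid tool xy [ 0.0613  0.0002 -0.0206]
220 w 0.0396 mid tool xy [ 0.0302  0.0005 -0.0206]
front [[-0.0218  0.0131 -0.0206]] hole bottom [[ 0.1108 -0.0003 -0.0206]]
shift [-0.0021  0.1032  0.1085] turnvec [0.0001 0.0001 0.0007]
```

Stand centre (0.5459, -0.2294) at 102.0°; bar length, separation and thickness all match the description. Move over and come down.

>>> apply_moves(motion="-0.0021 0.005 0 0 0 0; 0 0.015 0 0 0 0; 0 0.02 0 0 0 0; 0 0.0232 0 0 0 0; 0 0.02 0 0 0 0; 0 0.015 0 0 0 0; 0 0.005 0 0 0 0; 0 0 0 0 0 0")

```text
clock: 17.88
eef_pos: [0.5584, -0.2805, 0.1983]
ee_rot: [3.141, -0.001, 1.783]
ft_force: [0.4, 0.1, -1.3]
width: 0.0386
grasp_force: 50.0
```

>>> apply_moves(motion="0 0 0.008 0 0 0; 0 0 0.016 0 0 0; 0 0 0.024 0 0 0; 0 0 0.024 0 0 0; 0 0 0.024 0 0 0; 0 0 0.016 0 0 0; 0 0 0.008 0 0 0; 0 0 0 0 0 0")

```text
clock: 18.55
eef_pos: [0.5549, -0.2816, 0.0758]
ee_rot: [-3.138, -0.002, 1.78]
ft_force: [-0.6, -0.3, -1.7]
width: 0.0383
grasp_force: 50.0
```

>>> apply_moves(motion="0 0 0.006 0 0 0; 0 0 0.006 0 0 0; 0 0 0.006 0 0 0; 0 0 0.006 0 0 0; 0 0 0.006 0 0 0; 0 0 0 0 0 0; 0 0 0 0 0 0; 0 0 0 0 0 0")

```text
clock: 19.22
eef_pos: [0.5573, -0.2817, 0.0486]
ee_rot: [3.141, 0.0, 1.781]
ft_force: [0.8, 0.0, -0.8]
width: 0.0386
grasp_force: 50.0
```

```bash
python3 - <<'E'
from h import *
s=robot.read_state();print(s['eef_pos'],s['ee_rot'],s['ft_force'],s['torque'],s['width'])
x=Ro.from_euler('xyz',[np.pi,0,np.radians(102)]).as_matrix()[:,0]
to(np.array([.5459,-.2294,.0334])-.0533*x,np.radians(102))
E
```

```text
[ 0.55726026 -0.28165704  0.04863624] [3.14125021e+00 1.31881746e-04 1.78091835e+00] [ 0.8292942   0.00905442 -0.8125623 ] [-0.10593744 -0.18348402 -0.02824557] 0.038550155445286984
shift [ 0.0002 -0.0003  0.0152] turnvec [0.0003 0.0001 0.0007]
```

>>> apply_moves(motion="0 0 0.004 0 0 0; 0 0 0.004 0 0 0; 0 0 0.003 0 0 0; 0 0 0.001 0 0 0; 0 0 0.0005 0 0 0; 0 0 0 0 0 0; 0 0 0 0 0 0; 0 0 0 0 0 0")

```text
clock: 19.88
eef_pos: [0.5572, -0.2817, 0.0361]
ee_rot: [3.141, 0.0, 1.781]
ft_force: [-0.4, -0.4, -1.6]
width: 0.0386
grasp_force: 50.0
```

>>> apply_moves(motion="0 0 0.0005 0 0 0; 0 0 0 0 0 0; 0 0 0.0005 0 0 0; 0 0 0 0 0 0; 0 0 0.0005 0 0 0; 0 0 0 0 0 0; 0 0 0 0 0 0; 0 0 0 0 0 0")

```text
clock: 20.55
eef_pos: [0.5571, -0.2817, 0.0345]
ee_rot: [3.142, 0.0, 1.781]
ft_force: [0.6, 0.7, -0.8]
width: 0.0386
grasp_force: 50.0
```

>>> apply_moves(motion="0 0 0.0005 0 0 0; 0 0 0 0 0 0; 0 0 0.0005 0 0 0; 0 0 0 0 0 0; 0 0 0 0 0 0; 0 0 0 0 0 0; 0 0 0 0 0 0; 0 0 0 0 0 0")

```text
clock: 21.22
eef_pos: [0.5571, -0.2817, 0.0335]
ee_rot: [3.142, 0.0, 1.781]
ft_force: [-0.3, -0.6, -0.8]
width: 0.0385
grasp_force: 50.0
```

>>> apply_moves(motion="0 0 0.0003 0 0 0; 0 0 0 0 0 0; 0 0 0.0003 0 0 0; 0 0 0 0 0 0; 0 0 0 0 0 0; 0 0 0 0 0 0; 0 0 0 0 0 0; 0 0 0 0 0 0")

```text
clock: 21.88
eef_pos: [0.5571, -0.2817, 0.0331]
ee_rot: [3.141, 0.0, 1.781]
ft_force: [-1.7, 0.3, 4.6]
width: 0.0391
grasp_force: 50.0
```

Contact at 4.6 N. Ease the grip, then open.

>>> apply_moves(motion="0 0 0 0 0 0; 0 0 0 0 0 0; 0 0 0 0 0 0; 0 0 0 0 0 0; 0 0 0 0 0 0; 0 0 0 0 0 0; 0 0 0 0 0 0; 0 0 0 0 0 0", newtons=5)

```text
clock: 22.55
eef_pos: [0.5572, -0.2818, 0.0329]
ee_rot: [3.141, 0.0, 1.781]
ft_force: [0.3, -0.1, 3.3]
width: 0.0398
grasp_force: 5.0
```

>>> apply_moves(motion="0 0 0 0 0 0; 0 0 0 0 0 0; 0 0 0 0 0 0; 0 0 0 0 0 0; 0 0 0 0 0 0; 0 0 0 0 0 0; 0 0 0 0 0 0; 0 0 0 0 0 0", gripper=0.065)

```text
clock: 23.22
eef_pos: [0.557, -0.2817, 0.0328]
ee_rot: [3.142, -0.0, 1.781]
ft_force: [-0.5, 0.3, -0.4]
width: 0.0648
grasp_force: 0.0
```

>>> apply_moves(motion="0 0 -0.003 0 0 0; 0 0 -0.006 0 0 0; 0 0 -0.012 0 0 0; 0 0 -0.025 0 0 0; 0 0 -0.035 0 0 0; 0 0 -0.035 0 0 0; 0 0 -0.025 0 0 0; 0 0 -0.019 0 0 0")

```text
clock: 23.88
eef_pos: [0.5584, -0.2815, 0.1972]
ee_rot: [3.138, 0.003, 1.781]
ft_force: [0.6, 1.0, -0.6]
width: 0.0646
grasp_force: 0.0
```

>>> apply_moves(motion="0 0 0 0 0 0; 0 0 0 0 0 0; 0 0 0 0 0 0; 0 0 0 0 0 0; 0 0 0 0 0 0; 0 0 0 0 0 0; 0 0 0 0 0 0; 0 0 0 0 0 0")

```text
clock: 24.55
eef_pos: [0.5569, -0.2815, 0.1923]
ee_rot: [-3.141, -0.001, 1.781]
ft_force: [-0.1, -0.0, 0.7]
width: 0.0647
grasp_force: 0.0
```

```bash
python3 - <<'E'
from h import *
s=robot.read_state();print(s['eef_pos'],s['ee_rot'])
c=snap('wrist','w6');g=cv2.cvtColor(c['color'],cv2.COLOR_RGB2GRAY)
x=np.array([np.cos(np.radians(102)),np.sin(np.radians(102)),0]);y=np.array([x[1],-x[0],0]);C=np.array([.5459,-.2294,.054])
print('expected corners',proj(c,[C+a*.075*x+b*.02*y for a in(1,-1) for b in(-1,1)]).round(1).tolist())
p=proj(c,[C+.075*x,C-.075*x]);print('end profile',g[int(p[0][1])-8:int(p[0][1])+9,int(p[0][0])+6].tolist(),int(p[0][1])-8,g[int(p[1][1])-9:int(p[1][1])+9,int(p[1][0])+6].tolist(),int(p[1][1])-9)
for a in(.065,.045,0,-.01,-.05):
  q=proj(c,[C+a*x-.02*y,C+a*x+.02*y]);v=int(round(q[:,1].mean()));l,r=int(q[0,0]),int(q[1,0]);print(a,v,q[:,0].round(1),g[v,l-8:l+9].tolist(),l-8,g[v,r-8:r+9].tolist(),r-8)
E
```

```text
[ 0.55686789 -0.28148876  0.19234164] [-3.14116486e+00 -7.19015522e-04  1.78102948e+00]
expected corners [[250.9, 55.8], [297.8, 55.8], [254.0, 223.8], [294.9, 223.8]]
end profile [127, 134, 140, 143, 142, 140, 138, 137, 147, 217, 247, 247, 247, 247, 247, 247, 247] 47 [112, 134, 179, 209, 211, 211, 211, 211, 213, 224, 201, 124, 109, 108, 105, 98, 91, 86] 214
0.065 68 [251.1 297.6] [126, 125, 128, 133, 137, 139, 134, 162, 241, 247, 247, 247, 247, 247, 247, 247, 247] 243 [247, 247, 247, 247, 247, 247, 247, 247, 209, 92, 67, 72, 68, 64, 61, 60, 58] 289
0.045 93 [251.6 297.2] [247, 247, 247, 247, 247, 247, 247, 247, 247, 247, 247, 247, 247, 247, 247, 247, 247] 243 [245, 245, 244, 242, 247, 247, 247, 247, 224, 224, 233, 232, 244, 245, 245, 245, 245] 289
0 146 [252.6 296.3] [210, 211, 210, 209, 206, 208, 209, 209, 203, 189, 192, 188, 188, 189, 190, 190, 188] 244 [229, 229, 230, 233, 233, 232, 228, 218, 208, 193, 208, 209, 207, 206, 209, 209, 208] 288
-0.01 157 [252.8 296.1] [209, 210, 209, 208, 206, 207, 208, 209, 210, 208, 197, 189, 188, 189, 189, 189, 188] 244 [183, 184, 185, 189, 190, 189, 188, 187, 185, 187, 204, 205, 205, 206, 206, 207, 205] 288
-0.05 199 [253.5 295.4] [73, 73, 73, 71, 69, 70, 72, 75, 80, 113, 158, 179, 181, 183, 185, 185, 185] 245 [227, 227, 227, 228, 230, 229, 217, 189, 185, 164, 98, 81, 79, 80, 82, 84, 86] 287
```

The blade's ends and edges lie within about 1 mm and 0.6° of centred and square, and the gripper is clear. Handing in.

```bash
python3 -c "
from bench import robot
print(robot.job_done())"
```

```text
the job is handed in; nothing more can be done
None
```

The long blade lies flat across both bars of the rest stand, centred to about 1 mm and square to about 0.6° by the wrist camera; I never touched the short blade or anything else, and handed the job in at about 25 s.

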